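# Hook the winder's brake spring with a spring puller

## Task

The brake spring of the coil winder has come off its anchor post. Take the spring puller from its stand, catch the outer eye of the spring's wire end link with the puller's foot, stretch the spring so that the link's inner eye goes over the anchor post and is caught under the post's head, and then lay the puller back in its stand. Do not touch the end link with the gripper's fingers, and leave the tape roll, the screwdriver and the transformer where they are.

Things in the scene. Friction and masses are not known exactly. Their poses are not given: they have to be found in the camera images.
- puller_handle (a point): Spring puller, loose, 0.10 to 0.21 kg: black plastic bar handle (110 mm long, 16 mm wide, 18 mm high) with a steel rod (8 mm diameter) that runs on from one end and then turns straight down. This point is the handle's centre; x axis along the handle towards the rod, z up. Free to grip from above between the stand's forks.
- puller_tip (a point): Working end of the puller: centre of the upper face of the round steel foot (16 mm diameter, 5 mm thick) at the lower end of the puller's down-turned rod (8 mm diameter). Rigidly 105 mm along x and 51 mm below the handle's centre; same axes. A wire that the rod lifts lies on this face.
- stand_rest (a point): Where the centre of the puller's handle rests in its fixed dark steel stand, 67 mm above the bench. Two forks, 38 mm either side of this point along x, carry the handle; their prongs rise to 75 mm and splay (gap 24 mm at the handle's underside, 32 mm at the top). x along the handle, z up. At the start the puller's x is the stand's x; at the end either way round will do.
- spring_pivot (a point): Fixed pin of the coil winder about which the brake spring swings, on the spring's axis, 45 mm above the bench; its head is 62 mm high. x axis points level towards the anchor post, z up. The winder's base plate is 390 x 90 mm, 12 mm thick; its white coil drum (112 mm diameter, top 134 mm high) stands behind, centred 115 mm on the -x side.
- post_seat (a point): Fixed headed steel anchor post, 185 mm from the spring pivot along its x axis. This point is on the post's axis 45 mm above the bench, the height of the hooked link. Neck 10 mm diameter from 40 to 53.5 mm above the bench, head 16 mm diameter up to 58.5 mm (the top), collar 18 mm diameter below the neck. x axis points level away from the pivot, z up.
- spring_link: Wire end link of the brake spring (steel wire 5 mm diameter; 75 mm long, 42 mm wide): a flat ladder with two eyes in a row along its x axis, each 30 mm long and 32 mm wide inside, parted by a crossbar. Origin at the inner eye's centre, x axis along the spring away from the pivot, z normal to the link. The spring's coil (27 mm thick) joins it to the pivot.
- anchor_eye (a point): Centre of the inner eye of the end link, which goes over the post (the link's origin). 110 mm from the pivot when unstretched. The spring pulls with 2 N plus 75 N per metre of stretch; it can stretch by 90 mm. Hooked, the crossbar bears on the far side of the post's neck, so this point lies 10 mm short of the post's axis (65 mm of stretch).
- pull_eye (a point): Centre of the outer eye of the end link, for the puller's foot: 35 mm farther along the link's x axis than the inner eye. The inner face of its outer wire is 15 mm farther along x.
- spring_swing (a joint): Level swing of the spring and its link about the pivot, rad, 0 when it points at the post, positive counter-clockwise from above; range 0.5 either way, slight friction, stays where it is left.
- spring_lift (a joint): Upward tilt of the spring and its link at the pivot, rad; 0 is level, up to 0.5. It cannot drop below level, and falls back to level by its weight when let go.
- tape_roll: Bystander: roll of tape, 100 mm diameter, 24 mm high, lying flat; origin at the centre of its underside.
- screwdriver: Bystander: screwdriver 190 mm long lying on the bench.
- transformer: Bystander: small transformer, 66 mm x 60 mm x 52 mm; origin at the centre of its underside.
There are look-alikes about, which are no part of the job. Of the things that look like the part that bears puller_handle, the smallest one is meant.

How it is judged:
On the way, in this order (a step that is already met when the one before it is completed fails the run):
1. the puller's foot is in the outer eye and has stretched the spring by at least 15 mm (distance between puller_tip and pull_eye below 0.022 m and distance between spring_pivot and anchor_eye above 0.125 m), for 0.1 s.
2. the inner eye is hooked on the post under its head and the puller's foot is out of the link (x of anchor_eye in the frame of post_seat between -0.015 and -0.005 m and y of anchor_eye in the frame of post_seat between -0.014 and 0.014 m and z of anchor_eye in the frame of post_seat between -0.006 and 0.006 m and distance between puller_tip and pull_eye above 0.03 m), for 0.2 s.
At the end, for the whole second after the job is handed in: The inner eye is around the post under its head (centre 5 to 15 mm short of the post axis, within 14 mm sideways and 6 mm in height) and the puller lies upright in both forks of its stand (handle centre within 25 mm level and 6 mm in height, 0.2 rad along the stand) (x of anchor_eye in the frame of post_seat between -0.015 and -0.005 m and y of anchor_eye in the frame of post_seat between -0.014 and 0.014 m and z of anchor_eye in the frame of post_seat between -0.006 and 0.006 m and horizontal distance between puller_handle and stand_rest below 0.025 m and z of puller_handle in the frame of stand_rest between -0.006 and 0.006 m and angle between the x axis of puller_handle and the x axis of stand_rest, either way round below 0.2 rad and angle between puller_handle's own z axis and vertical below 0.15 rad); the robot touches nothing.
It fails at once if the gripper's fingers touch the end link (contact force between the fingers and spring_link above 1 N).
It fails at once if the tape roll is moved by over 30 mm (distance of tape_roll from where it was at the start of the episode above 0.03 m).
It fails at once if the screwdriver is moved by over 30 mm (distance of screwdriver from where it was at the start of the episode above 0.03 m).
It fails at once if the transformer is moved by over 30 mm (distance of transformer from where it was at the start of the episode above 0.03 m).
It also fails if it takes over 54 s, if anything falls off the work surface, if the arm or the gripper's body presses on something with over 40 N, if the wrist force passes 120 N, or if a joint passes its speed limit or range.

## Robot

A 7-joint arm with a two-finger parallel gripper is mounted at the origin on the work surface. World frame = base frame: x ahead of the robot, y to its left, z up, the work surface at z = 0. Lengths are in m, angles in rad, forces in N, time in s.
With the tool pointing down it reaches from about 0.4 to 0.85 m from the base axis. Payload 4.5 kg.
Tool frame: the origin (TCP) lies at the very end of the fingers, on their centre line; the grasp point (between the pads) lies ctrl.grip_point_offset behind it (ctrl.grip_point_offset is the distance from the TCP to the grasp point, in m); z points along the fingers, y is the line along which they close (so a half turn about z gives the same grasp; the last joint's range is limited). The gripper opens to 85 mm and grips with 20 to 120 N. Pads are 22 mm wide; open, the fingers measure 114 mm over their backs; the gripper's body (76 mm by 85 mm) begins 54 mm behind the grasp point. The pads swing forward as they close: fully open they stand 13 mm farther back than shut.
Start: joints at [0.034, 0.689, -0.195, 1.565, 0.157, 0.902, -0.215], TCP at [0.625, 0, 0.231] pointing down, gripper open.
Joint ranges: [-3.01, 3.01], [-0.46, 2.08], [-1.47, 1.51], [0.13, 2.56], [-1, 4.14], [0.04, 2.09], [-2.66, 2.66]. Speed limits (rad/s): [2.57, 2.57, 3.14, 3.14, 3.14, 3.14, 3.14].

## Interface

Orientations are given as a unit quaternion [w, x, y, z].
In Python, from plant import ctrl gives the robot as it stands.
- The arm moves only by the tool arm_command, never from a script. Its argument "steps" is a list of rows, each an object of numbers: "x", "y", "z": the shift along the tool's x, y, z in units of 0.05 m (1.0 is 0.05 m); "rx", "ry", "rz": the turn, a rotation vector about the tool's x, y, z in units of pi/4 rad (1.0 is pi/4 rad); "claw": the opening, from -1 (shut) to 1 (fully open). In form: [{"x": .., "y": .., "z": .., "rx": .., "ry": .., "rz": .., "claw": ..}, ...]. A call has 1 to 8 rows; each row shifts and turns the commanded pose from where the row before left it, along the tool's axes as they then stand; what a row does not reach is not made up. A row lasts 1/10 s, in which the tool goes at most 50 mm and 8.59 degrees, less where a joint would pass 70% of its speed; a pose out of reach is approached as far as the arm can. A call with a number of a shift or a turn outside -1 to 1 is refused whole. A call with a gripper value outside its range is refused whole. The fingers move at their own pace and stop on an object; "newtons" is the grip in N (left out, the last holds). Time passes only in rows, so rows that do not move let the fingers close. It gives the time, the measured TCP pose, the force, the opening and the grip force at its end, in the units of the state.
- ctrl.get_state(): the state, without advancing time (a new reading comes with each control period).
- ctrl.camera(name): name is "scene" or "side" or "wrist"; returns a dict with "pixels" (420x560x3 uint8, red, green, blue), "range_z" (420x560 float32, m along the optical axis (not along the pixel's ray), 0 where there is no reading), "vertical_fov" (degrees; the focal length in pixels is half the picture's height over the tangent of half this angle, whatever the lens; pixels are square), "cx", "cy" (the principal point, pixels), "rvec" (rotation vector, rad) and "tvec" (3), from world to camera coordinates, as OpenCV has them; the wrist camera has in their place "mount" (4x4, takes a point from camera to tool coordinates, whose origin is the TCP and whose axes are the flange's). Camera axes: x right, y down, z forward; pixel columns grow to the right and rows downward; lengths in m; the calibration is good to about 2 mm. A picture is of the moment at which its call begins: read the wrist's pose just before it.
- ctrl.close_job(): hands the job in; it is judged then, once.
Trained networks look in the newest picture that a camera, given by its name, has taken for a name from the list of things; names that differ only in an ending like _2 or _b are one class to them, and where a whole thing is asked for, a point or a joint stands for the part that bears it (a point fixed in the world has none). Each returns a list of dicts, best first, with "score" (0 to 1); they miss things now and then, are a little off and sometimes report something else, mostly with a low value. They report only what shows in the picture. A call takes as long as a camera call. They do not tell look-alikes from the thing itself.
- ctrl.spot_in(camera, name): "rect" ([left, top, right, bottom] in pixels, round what is visible of it).
The state is a dict: "time": time; "joints": joint angles; "joint_vel": joint speeds; "tau": joint torques, N m; "eef_pos": TCP position; "tcp_rot": TCP orientation; "force": force on the tool from outside, world axes, zero at the start; "moment": the same for the moment, N m; "gripper_width": finger opening in m; "grasp_force": force on a finger pad.
Only numpy, scipy, OpenCV 4.12 (cv2) and the standard library are available. Lean on these libraries where they do the work, as an engineer would, in place of code of your own. Each camera call takes 0.05 s, during which the arm holds its last target. There are 200 camera calls.

## Working session

There is one attempt and no reset: what is moved stays moved. The work goes in short steps, Python scripts to look and compute and a tool call to move; the robot and the scene stay as the last step left them, time stands still between calls to the robot, and variables do not carry over. Pictures are saved under pics/ and viewed, at most 10 in all, crops included, and the job is handed in when it is done.

Besides the shell and the picture viewer there is one more tool, called after ">>>" as name([rows], argument=value, ...), one row to a line, values as JSON. arm_command: Moves the arm, as the interface text tells. Shifts and turns lie within -1 to 1; 1 stands for 0.05 m of shift or pi/4 rad of turn. Its arguments: {"type":"object","properties":{"steps":{"type":"array","items":{"type":"object","properties":{"x":{"type":"number"},"y":{"type":"number"},"z":{"type":"number"},"rx":{"type":"number"},"ry":{"type":"number"},"rz":{"type":"number"},"claw":{"type":"number"}}}},"newtons":{"type":"number"}},"required":["steps"]}

```bash
mkdir -p pics; ls
cat > h.py <<'E'
import numpy as np, cv2, pickle
from plant import ctrl
from scipy.spatial.transform import Rotation as R
def cam(name):
    s=ctrl.get_state(); c=ctrl.camera(name)
    h=c["pixels"].shape[0]; f=h/2/np.tan(np.radians(c["vertical_fov"])/2)
    K=np.array([[f,0,c["cx"]],[0,f,c["cy"]],[0,0,1]])
    if "mount" in c:
        T=np.eye(4); q=s["tcp_rot"]; T[:3,:3]=R.from_quat([q[1],q[2],q[3],q[0]]).as_matrix(); T[:3,3]=s["eef_pos"]
        M=T@np.array(c["mount"])
    else:
        M=np.eye(4); r=cv2.Rodrigues(np.array(c["rvec"],float))[0]; M[:3,:3]=r.T; M[:3,3]=-r.T@np.array(c["tvec"]).ravel()
    return dict(img=c["pixels"],d=c["range_z"],K=K,M=M)
def cloud(c):
    h,w=c["d"].shape; u,v=np.meshgrid(np.arange(w),np.arange(h)); K=c["K"]
    P=np.stack([(u-K[0,2])/K[0,0],(v-K[1,2])/K[1,1],np.ones_like(u)],-1)*c["d"][...,None]
    W=P@c["M"][:3,:3].T+c["M"][:3,3]; W[c["d"]==0]=np.nan; return W
def proj(c,p):
    q=np.linalg.inv(c["M"])@np.append(p,1); q=c["K"]@q[:3]; return q[:2]/q[2]
def save(c,n): cv2.imwrite("pics/"+n+".png",c["img"][...,::-1])
E
python3 - <<'E'
from h import *
np.set_printoptions(precision=4,suppress=True)
for n in ["scene","side","wrist"]:
    c=cam(n); save(c,n+"0"); pickle.dump(c,open(n+"0.pkl","wb")); W=cloud(c)
    print(n,c["M"][:3,3],c["M"][:3,2])
    for t in ["puller_handle","puller_tip","stand_rest","spring_pivot","post_seat","spring_link","anchor_eye","pull_eye","tape_roll","screwdriver","transformer"]:
        try:
            for r in ctrl.spot_in(n,t)[:3]:
                a=np.array(r["rect"]); i=((a[:2]+a[2:])/2).astype(int); print(t,round(r["score"],2),a.round(0),W[i[1],i[0]])
        except Exception as e: print(t,e)
print(ctrl.get_state(),ctrl.grip_point_offset)
im=[cv2.imread(f"pics/{n}0.png") for n in ["scene","side"]]
E
```

```text
pics
scene [ 1.463  -0.0837  1.009 ] [-0.7461  0.0746 -0.6616]
puller_handle 0.75 [295. 207. 358. 232.] [0.4108 0.1696 0.0004]
puller_handle 0.72 [331. 156. 380. 201.] [0.2369 0.289  0.0006]
puller_tip 0.93 [293. 208. 360. 233.] [ 0.4101  0.1701 -0.0042]
puller_tip 0.71 [330. 154. 380. 199.] [0.2298 0.2871 0.003 ]
puller_tip 0.64 [198. 192. 266. 222.] [ 0.3581 -0.0914  0.0179]
stand_rest 0.73 [293. 218. 335. 235.] [0.4453 0.1298 0.0096]
stand_rest 0.64 [264. 262. 335. 273.] [0.6305 0.0625 0.0564]
spring_pivot 0.76 [248. 232. 411. 300.] [0.5853 0.1476 0.005 ]
post_seat 0.85 [247. 231. 410. 296.] [0.5748 0.1471 0.0009]
spring_link 0.8 [267. 262. 303. 280.] [0.5992 0.033  0.0128]
anchor_eye 0.83 [269. 264. 318. 274.] [0.5924 0.0541 0.0105]
anchor_eye 0.51 [294. 205. 360. 233.] [0.4086 0.1727 0.0019]
pull_eye 0.69 [267. 261. 324. 274.] [0.6236 0.0539 0.0495]
tape_roll 0.62 [380. 216. 411. 243.] [0.5179 0.3299 0.0526]
tape_roll 0.57 [124. 222. 160. 254.] [ 0.4399 -0.3394  0.0011]
screwdriver 0.79 [100. 281. 183. 299.] [ 0.6277 -0.32    0.0104]
screwdriver 0.28 [125. 224. 159. 255.] [ 0.44
[... 1885 characters left out ...]
 0.64 [251.  41. 309. 203.] [0.6225 0.0577 0.0463]
pull_eye 0.63 [252.  33. 309. 204.] [0.6225 0.0611 0.0445]
screwdriver 0.75 [278. 360. 289. 394.] [ 0.6248 -0.2487  0.0149]
{'time': 1.8, 'joints': array([ 0.0338,  0.6891, -0.1946,  1.5653,  0.1573,  0.9025, -0.2151]), 'joint_vel': array([ 0.001 , -0.    , -0.0001,  0.0022, -0.0012, -0.0013, -0.0003]), 'tau': array([ -0.0006, -53.9537,  -1.2671, -15.8881,   0.01  ,   0.0013,
         0.    ]), 'eef_pos': array([0.625 , 0.    , 0.2313]), 'tcp_rot': array([0.    , 0.7071, 0.7071, 0.    ]), 'force': array([-0.2143,  0.6034,  0.4982]), 'moment': array([ 0.004 , -0.0008, -0.0519]), 'grasp_force': 0.0, 'gripper_width': 0.08556118095972406} 0.0187
```

View images.

Run:
```python
import cv2,numpy as np
a=cv2.imread("pics/scene0.png")[150:310,190:420];b=cv2.imread("pics/side0.png")[180:400,140:420]
a=cv2.resize(a,(431,300),interpolation=cv2.INTER_CUBIC);b=cv2.resize(b,(382,300),interpolation=cv2.INTER_CUBIC)
c=cv2.resize(cv2.imread("pics/wrist0.png"),(400,300))
o=np.zeros((600,813,3),np.uint8);o[:300,:431]=a;o[:300,431:813]=b;o[300:,:400]=c
cv2.imwrite("pics/m0.png",o[:,:800])
```

```text
(no output)
```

View pics/m0.png

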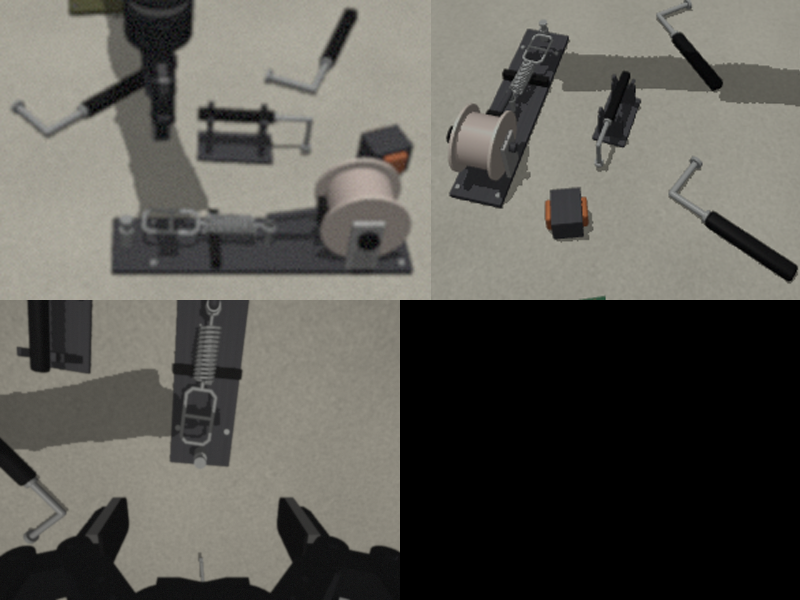

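The three pullers are alike. The one in the stand, at wrist px (55, 50), is the smallest. The spring link at px (280, 120) points roughly at the post at px (280, 227). I'll move the wrist camera over both for a second view.

>>> arm_command([
  {"x":0.5,"y":-0.4,"z":-0.3},
  {"x":0.5,"y":-0.4,"z":-0.3},
  {"x":0.5,"y":-0.4,"z":-0.3},
  {"x":0.5,"y":-0.4},
  {"z":0},
])

```text
invalid input at $.steps[0]: expected keys x, y, z, rx, ry, rz, claw
```

Run:
```python
from h import *
c=cam("wrist"); save(c,"wrist1"); pickle.dump(c,open("wrist1.pkl","wb")); print(c["M"],c["K"][0,0],ctrl.get_state()["eef_pos"])
for p in [(.45,.15,.07),(.45,.255,.02),(.63,0,.058),(.64,.18,.06)]: print(p,proj(c,p))
```

```text
[[ 9.99999609e-01 -6.84851789e-04  5.60191334e-04  6.25531920e-01]
 [-4.85314868e-04 -9.53965511e-01 -2.99915937e-01  7.69352933e-02]
 [ 7.39801178e-04  2.99915547e-01 -9.53965470e-01  3.73848654e-01]
 [ 0.00000000e+00  0.00000000e+00  0.00000000e+00  1.00000000e+00]] 358.0141377042075 [6.25013107e-01 1.15834869e-05 2.31303661e-01]
(0.45, 0.15, 0.07) [48.74105748 -2.97315034]
(0.45, 0.255, 0.02) [  62.03651451 -135.86303775]
(0.63, 0, 0.058) [288.42361985 188.2862289 ]
(0.64, 0.18, 0.06) [302.62439089 -44.78719096]
```

View pics/wrist1.png

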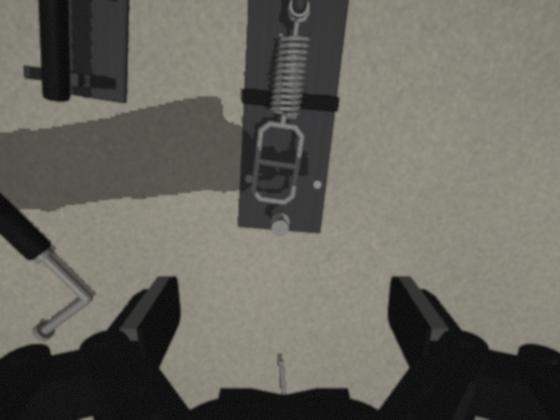

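All seven keys are needed in each row. The picture shows the post head at (280, 226), the pivot near (299, 8) and the link at (278, 163).

>>> arm_command([
  {"x":0.5,"y":-0.4,"z":-0.3,"rx":0,"ry":0,"rz":0,"claw":1},
  {"x":0.5,"y":-0.4,"z":-0.3,"rx":0,"ry":0,"rz":0,"claw":1},
  {"x":0.5,"y":-0.4,"z":-0.3,"rx":0,"ry":0,"rz":0,"claw":1},
  {"x":0.5,"y":-0.4,"z":0,"rx":0,"ry":0,"rz":0,"claw":1},
  {"x":0.5,"y":0,"z":0,"rx":0,"ry":0,"rz":0,"claw":1},
  {"x":0,"y":0,"z":0,"rx":0,"ry":0,"rz":0,"claw":1},
  {"x":0,"y":0,"z":0,"rx":0,"ry":0,"rz":0,"claw":1},
])

```text
time: 2.55
eef_pos: [0.5451, 0.1251, 0.2764]
tcp_rot: [0.0, 0.707, 0.708, 0.0]
force: [0.0, -0.7, 0.5]
gripper_width: 0.0855
grasp_force: 0.0
```

Run:
```python
from h import *
np.set_printoptions(precision=4,suppress=True)
c=cam("wrist"); save(c,"wrist1"); pickle.dump(c,open("wrist1.pkl","wb")); print(ctrl.get_state()["eef_pos"])
cv2.imwrite("pics/w1.png",cv2.resize(c["img"][...,::-1],(800,600),interpolation=cv2.INTER_CUBIC))
W=cloud(c); z=W[...,2]; x=W[...,0];y=W[...,1]
# handle: black points at 0.06..0.09 near stand
m=(z>.062)&(z<.085)&(x<.52)&(x>.38)&(y>.0)&(y<.25)
P=W[m]; print(len(P)); top=P[P[:,2]>np.percentile(P[:,2],50)]
print("zpct",np.percentile(P[:,2],[5,50,95]),"ext",P.min(0),P.max(0))
ctr=cv2.minAreaRect((P[:,:2]*1000).astype(np.float32)); print(ctr)
# winder things
m=(z>.054)&(z<.066)&(x>.57)&(x<.7)&(y<.02); P=W[m]; print("post",len(P),np.nanmedian(P,0),P.min(0),P.max(0))
m=(z>.054)&(z<.068)&(x>.57)&(x<.7)&(y>.13); P=W[m]; print("piv",len(P),np.nanmedian(P,0),P.min(0),P.max(0))
```

```text
[0.5453 0.124  0.2762]
3023
zpct [0.0657 0.0745 0.0766] ext [0.4207 0.0766 0.0621] [0.4755 0.2376 0.0782]
((452.7157897949219, 157.43661499023438), (162.6877899169922, 42.909603118896484), 80.6443099975586)
post 160 [ 0.6212 -0.0364  0.0584] [ 0.6136 -0.045   0.054 ] [ 0.6291 -0.0294  0.0601]
piv 483 [0.6322 0.2095 0.0638] [0.6008 0.139  0.054 ] [0.6737 0.2826 0.068 ]
```

View pics/w1.png

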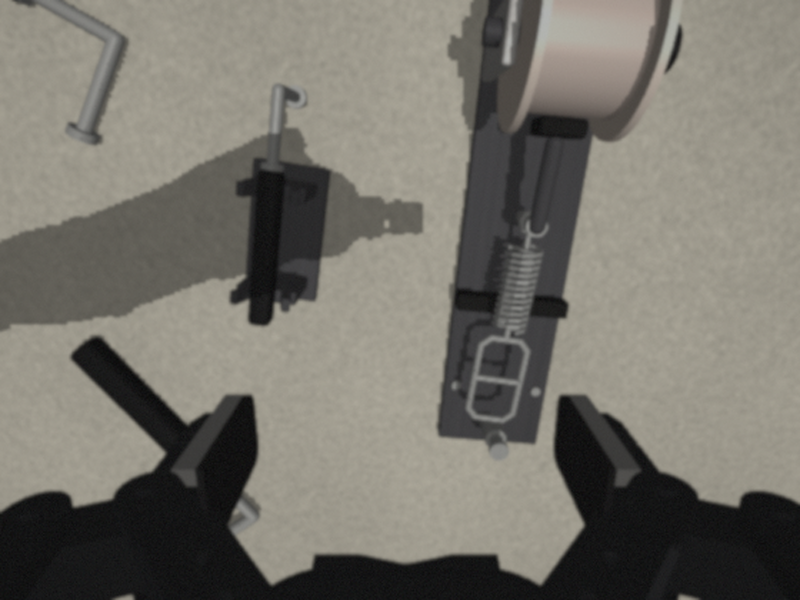

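View 2 shows the puller handle from (270, 170) to (261, 322) and its rod end at (290, 95). The pivot is near (535, 230), the link at (498, 380) and the post head at (498, 450). Next I'll fit these accurately.

Run:
```python
from h import *
np.set_printoptions(precision=4,suppress=True)
c=pickle.load(open("wrist1.pkl","rb")); W=cloud(c); g=c["img"].max(-1).astype(int); x,y,z=W[...,0],W[...,1],W[...,2]
v,u=np.mgrid[:420,:560]
def ray(c,px,zz):
    d=c["M"][:3,:3]@np.linalg.inv(c["K"])@[px[0],px[1],1]; o=c["M"][:3,3]; return o+d*(zz-o[2])/d[2]
m=(z>.069)&(z<.085)&(x<.49)&(x>.41)&(y>.06)&(y<.26)&(g<60)
P=W[m]; print("handle",len(P),np.percentile(P[:,2],[5,50,95]),cv2.minAreaRect((P[:,:2]*1000).astype(np.float32)))
hm=W[(z>.071)&(z<.085)&(x<.49)&(x>.41)&(y>.06)&(y<.26)]
P=W[(z>.05)&(z<.085)&(x<.52)&(x>.41)&(y>.20)&(y<.32)&(g>75)]; print("rod",len(P),np.median(P,0),P[P[:,1].argmax()],P[P[:,1]>.215][:,2].mean())
# handle ends by ray at top z 0.076
a=ray(c,(189,119),.074);b=ray(c,(183,226),.074);print("ends",a,b,np.linalg.norm(a-b),(a+b)/2,np.degrees(np.arctan2(*(a-b)[:2][::-1])))
print("rod elbow",ray(c,(195,62),.071))
print("foot guess",ray(c,(208,68),.016),W[66:72,205:212,2].round(3).tolist()[2])
post=W[(z>.056)&(z<.062)&(y<.02)&(x>.57)]; print("post",np.median(post,0),(post.min(0)+post.max(0))/2, ray(c,(348.5,313),.0585))
for n in ["wrist0","wrist1"]:
    cc=pickle.load(open(n+".pkl","rb"));WW=cloud(cc)
    L=WW[(WW[...,2]>.035)&(WW[...,2]<.055)&(WW[...,0]>.57)&(WW[...,0]<.68)&(WW[...,1]<.062)&(WW[...,1]>-.03)]
    print("link",n,len(L),np.median(L[:,2]),cv2.minAreaRect((L[:,:2]*1000).astype(np.float32)))
    q=WW[(WW[...,2]>.03)&(WW[...,2]<.07)&(WW[...,1]>.12)&(WW[...,1]<.18)&(WW[...,0]>.59)&(WW[...,0]<.69)]
    if len(q): print("piv",len(q),np.median(q,0),q.min(0),q.max(0), np.histogram(q[:,2],8))
print("outer wire mid/ends",ray(c,(344,292),.045),"cross",ray(c,(348,265),.045),"inner wire",ray(c,(355,239),.045),"pivot",ray(c,(373,160),.06))
# base plate direction
B=W[(z>.006)&(z<.018)&(x>.55)&(x<.72)&(y>-.08)&(y<.2)&(g<80)]; print("base",len(B),cv2.minAreaRect((B[:,:2]*1000).astype(np.float32)))
k=c["img"][130:340,300:420,::-1]; cv2.imwrite("pics/k1.png",cv2.resize(k,None,fx=2.8,fy=2.8,interpolation=cv2.INTER_CUBIC))
k=c["img"][30:250,150:270,::-1]; cv2.imwrite("pics/k2.png",np.hstack([cv2.resize(cv2.imread("pics/k1.png"),(336,588)),cv2.resize(k,(321,588),interpolation=cv2.INTER_CUBIC)]))
```

```text
handle 2030 [0.0713 0.0753 0.0767] ((449.6192321777344, 133.56834411621094), (111.32466125488281, 40.972503662109375), 81.54863739013672)
rod 390 [0.4629 0.2197 0.07  ] [0.4664 0.2376 0.0673] 0.06919793776014664
ends [0.4575 0.1844 0.074 ] [0.443  0.0783 0.074 ] 0.10702261666218105 [0.4503 0.1313 0.074 ] 82.21898459776338
rod elbow [0.4661 0.2339 0.071 ]
foot guess [0.4667 0.2332 0.016 ] [0.036, 0.032, 0.027, 0.022, 0.018, 0.016, 0.014]
post [ 0.6216 -0.037   0.0585] [ 0.6213 -0.0373  0.0581] [ 0.6211 -0.0342  0.0585]
link wrist0 1403 0.046834902909630494 ((618.56201171875, 17.155963897705078), (93.14657592773438, 41.94034194946289), 81.59664154052734)
piv 736 [0.6359 0.1399 0.0562] [0.621  0.12   0.0332] [0.6478 0.1507 0.0698] (array([ 38,   4, 173,  75,  72, 111, 144, 119]), array([0.0332, 0.0377, 0.0423, 0.0469, 0.0515, 0.056 , 0.0606, 0.0652,
       0.0698]))
link wrist1 874 0.04695381171127366 ((618.1989135742188, 16.916603088378906), (93.29048156738281, 41.865318298339844), 81.76803588867188)
piv 657 [0.6346 0.146  0.0619] [0.6207 0.1201 0.0329] [0.6472 0.1796 0.07  ] (array([ 46,  20,  85,  58,  43,  63,  73, 269]), array([0.0329, 0.0375, 0.0421, 0.0468, 0.0514, 0.0561, 0.0607, 0.0654,
       0.07  ]))
outer wire mid/ends [ 0.6171 -0.0146  0.045 ] cross [0.6199 0.0204 0.045 ] inner wire [0.626  0.0525 0.045 ] pivot [0.6357 0.1438 0.06  ]
base 10930 ((630.1795043945312, 73.40531921386719), (260.1374206542969, 88.90802001953125), 84.96086120605469)
```

View pics/k2.png

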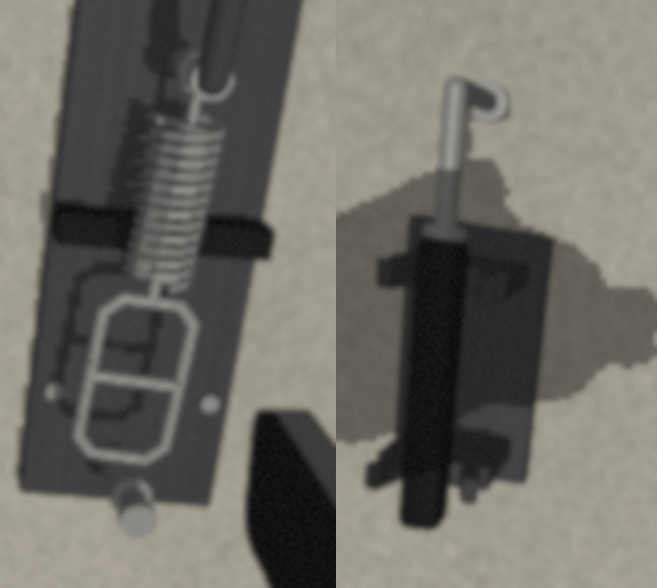

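Heights and spacings agree with the text:
- **Handle:** centre about (0.451, 0.131), yaw 82.2°.
- **Post:** (0.621, -0.037).
- **Pivot:** (0.637, 0.147).
- **Link:** points along about 82°.

I'll move above the handle.

>>> arm_command([
  {"x":0,"y":0,"z":0,"rx":0,"ry":0,"rz":0.173,"claw":1},
  {"x":-0.04,"y":-0.5,"z":0.5,"rx":0,"ry":0,"rz":0,"claw":1},
  {"x":-0.04,"y":-0.5,"z":0.5,"rx":0,"ry":0,"rz":0,"claw":1},
  {"x":-0.04,"y":-0.5,"z":0.5,"rx":0,"ry":0,"rz":0,"claw":1},
  {"x":0,"y":-0.39,"z":0.5,"rx":0,"ry":0,"rz":0,"claw":1},
  {"x":0,"y":0,"z":0.5,"rx":0,"ry":0,"rz":0,"claw":1},
  {"x":0,"y":0,"z":0,"rx":0,"ry":0,"rz":0,"claw":1},
  {"x":0,"y":0,"z":0,"rx":0,"ry":0,"rz":0,"claw":1},
])

```text
time: 3.4
eef_pos: [0.4515, 0.1309, 0.1515]
tcp_rot: [0.0, 0.754, 0.657, -0.0]
force: [-0.1, 0.0, 0.7]
gripper_width: 0.0855
grasp_force: 0.0
```

Run:
```python
from h import *
np.set_printoptions(precision=4,suppress=True)
s=ctrl.get_state(); print(s["eef_pos"],s["tcp_rot"],s["joints"])
c=cam("wrist"); save(c,"wrist2"); pickle.dump(c,open("wrist2.pkl","wb"))
W=cloud(c); z=W[...,2]
P=W[(z>.068)&(z<.085)&(abs(W[...,0]-.45)<.06)&(abs(W[...,1]-.14)<.13)]
print(len(P),P.min(0),P.max(0))
for p in [(.451,.131,.076),(.4585,.185,.076),(.4435,.077,.076),(.465,.235,.02)]: print(proj(c,p))
```

```text
[0.4515 0.1309 0.1515] [ 0.0004  0.7541  0.6567 -0.0001] [-0.3084  0.6302 -0.114   2.1032  0.1683  0.4165 -0.6926]
5853 [0.4208 0.0766 0.068 ] [0.4753 0.2375 0.0778]
[282.0143 224.2304]
[281.8496 138.4394]
[282.1572 298.6609]
[281.3874  57.6482]
```

View pics/wrist2.png

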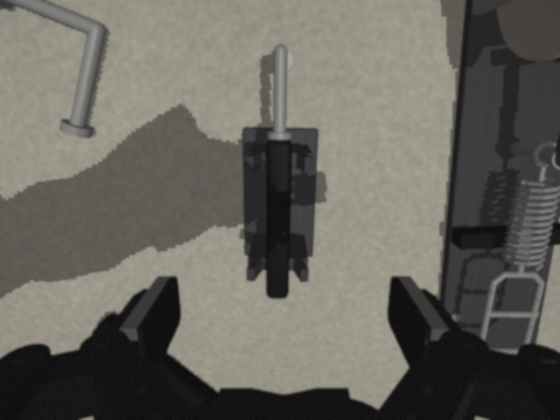

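The handle is upright in the picture at column 279, rows 140 to 297, so it lines up with the tool. I'll go down and grip.

>>> arm_command([
  {"x":0,"y":-0.03,"z":0.5,"rx":0,"ry":0,"rz":0,"claw":1},
  {"x":0,"y":0,"z":0.5,"rx":0,"ry":0,"rz":0,"claw":1},
  {"x":0,"y":0,"z":0.5,"rx":0,"ry":0,"rz":0,"claw":1},
  {"x":0,"y":0,"z":0.5,"rx":0,"ry":0,"rz":0,"claw":1},
  {"x":0,"y":0,"z":0.05,"rx":0,"ry":0,"rz":0,"claw":1},
  {"x":0,"y":0,"z":0,"rx":0,"ry":0,"rz":0,"claw":1},
  {"x":0,"y":0,"z":0,"rx":0,"ry":0,"rz":0,"claw":-1},
  {"x":0,"y":0,"z":0,"rx":0,"ry":0,"rz":0,"claw":-1},
], newtons=110)

```text
time: 4.25
eef_pos: [0.4501, 0.1323, 0.0501]
tcp_rot: [0.0, 0.754, 0.657, 0.001]
force: [-0.3, -0.4, -0.7]
gripper_width: 0.0589
grasp_force: 0.0
```

>>> arm_command([
  {"x":0,"y":0,"z":0,"rx":0,"ry":0,"rz":0,"claw":-1},
  {"x":0,"y":0,"z":0,"rx":0,"ry":0,"rz":0,"claw":-1},
  {"x":0,"y":0,"z":0,"rx":0,"ry":0,"rz":0,"claw":-1},
  {"x":0,"y":0,"z":0,"rx":0,"ry":0,"rz":0,"claw":-1},
  {"x":0,"y":0,"z":0,"rx":0,"ry":0,"rz":0,"claw":-1},
])

```text
time: 4.75
eef_pos: [0.4492, 0.1321, 0.0495]
tcp_rot: [0.0, 0.754, 0.657, 0.0]
force: [-1.1, 0.8, 7.8]
gripper_width: 0.014
grasp_force: 107.4
```

>>> arm_command([
  {"x":0,"y":0,"z":-0.2,"rx":0,"ry":0,"rz":0,"claw":-1},
  {"x":0,"y":0,"z":-0.4,"rx":0,"ry":0,"rz":0,"claw":-1},
  {"x":0,"y":0,"z":-0.5,"rx":0,"ry":0,"rz":0,"claw":-1},
  {"x":0,"y":0,"z":-0.5,"rx":0,"ry":0,"rz":0,"claw":-1},
  {"x":0,"y":0,"z":-0.5,"rx":0,"ry":0,"rz":0,"claw":-1},
  {"x":0,"y":0,"z":-0.3,"rx":0,"ry":0,"rz":0,"claw":-1},
  {"x":0,"y":0,"z":0,"rx":0,"ry":0,"rz":0,"claw":-1},
  {"x":0,"y":0,"z":0,"rx":0,"ry":0,"rz":0,"claw":-1},
])

```text
time: 5.55
eef_pos: [0.4488, 0.1319, 0.1688]
tcp_rot: [0.0, 0.753, 0.657, -0.0]
force: [-0.2, 0.6, -1.4]
gripper_width: 0.0142
grasp_force: 107.5
```

Run:
```python
from h import *
np.set_printoptions(precision=4,suppress=True)
s=ctrl.get_state(); print(s["eef_pos"],s["tcp_rot"],s["gripper_width"],s["force"])
c=cam("wrist"); save(c,"wrist3"); pickle.dump(c,open("wrist3.pkl","wb"))
q=s["tcp_rot"]; Rm=R.from_quat([q[1],q[2],q[3],q[0]]).as_matrix()
W=cloud(c); T=(W-s["eef_pos"])@Rm   # tool coords
x,y,z=T[...,0],T[...,1],T[...,2]
for lo in np.arange(-.05,.13,.012):
    m=(abs(y)<.015)&(x>lo)&(x<lo+.012)&(z<.03)
    if m.sum()>5: print(round(lo,3),m.sum(),"y",np.median(y[m]),"ztop",np.percentile(z[m],10),np.median(z[m]))
m=(abs(y)<.02)&(x>.08)&(x<.14)&(z>.005)&(z<.07); print("low",m.sum(),T[m].min(0) if m.any() else 0,T[m].max(0) if m.any() else 0)
```

```text
[0.4488 0.1319 0.1688] [ 0.      0.7535  0.6575 -0.    ] 0.014211500360893532 [-0.1515  0.6139 -1.3894]
-0.038 786 y 0.0002156755710966974 ztop -0.026952094002641404 -0.0261834353967616
-0.026 983 y 0.0002330708903520887 ztop -0.02701472036280434 -0.02616358935919545
-0.014 1562 y 0.0002473761615942161 ztop -0.04722705410519523 -0.026673300634983972
-0.002 2082 y -0.00010903365773893021 ztop -0.047044314974164066 -0.02701337279121769
0.01 11619 y -0.0005838673775467567 ztop -0.08439234112875213 -0.07321726421718106
0.022 1390 y 0.0002873673946995141 ztop -0.026958366187324834 -0.026074758650935177
0.034 1520 y 0.0006355911291068821 ztop -0.02689652068180427 -0.02598491662582082
0.046 1673 y 0.0006382985637549344 ztop -0.026409652082518012 -0.02460648872510977
0.058 831 y 0.0006509357645762262 ztop -0.021676711237308847 -0.020561210122051775
0.07 912 y 0.0006560012444539382 ztop -0.021677387983212847 -0.020587184712650787
0.082 992 y 0.000659097889465952 ztop -0.02159958471465247 -0.020535374233909415
0.094 1057 y 0.0006632805938612113 ztop -0.02156534761760974 -0.02043177100673338
low 198 [ 0.0977 -0.0069  0.0316] [0.1085 0.0088 0.039 ]
```

View pics/wrist3.png

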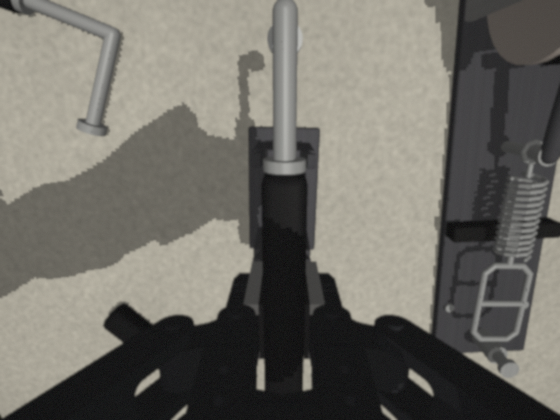

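The puller sits straight in the jaws and its foot top lies 51 mm below the handle centre. The link is at px (502, 302) and the post at (508, 368). I'll carry the foot to above the outer eye.

>>> arm_command([
  {"x":-0.4,"y":0,"z":0,"rx":0,"ry":0,"rz":0,"claw":-1},
  {"x":-0.6,"y":0.2,"z":0,"rx":0,"ry":0,"rz":0,"claw":-1},
  {"x":-0.6,"y":0.4,"z":0,"rx":0,"ry":0,"rz":0,"claw":-1},
  {"x":-0.6,"y":0.6,"z":0,"rx":0,"ry":0,"rz":0,"claw":-1},
  {"x":-0.6,"y":0.6,"z":0,"rx":0,"ry":0,"rz":0,"claw":-1},
  {"x":-0.6,"y":0.6,"z":0,"rx":0,"ry":0,"rz":0,"claw":-1},
  {"x":-0.5,"y":0.6,"z":0,"rx":0,"ry":0,"rz":0,"claw":-1},
  {"x":-0.26,"y":0.4,"z":0,"rx":0,"ry":0,"rz":0,"claw":-1},
])

```text
time: 6.4
eef_pos: [0.5898, -0.1013, 0.167]
tcp_rot: [0.0, 0.755, 0.656, -0.001]
force: [-0.4, -1.1, -2.6]
gripper_width: 0.0142
grasp_force: 107.6
```

>>> arm_command([
  {"x":0,"y":0.28,"z":0,"rx":0,"ry":0,"rz":0,"claw":-1},
  {"x":0,"y":0,"z":0,"rx":0,"ry":0,"rz":0,"claw":-1},
  {"x":0,"y":0,"z":0,"rx":0,"ry":0,"rz":0,"claw":-1},
  {"x":0,"y":0,"z":0,"rx":0,"ry":0,"rz":0,"claw":-1},
])

```text
time: 6.8
eef_pos: [0.6016, -0.0979, 0.168]
tcp_rot: [-0.001, 0.753, 0.658, -0.001]
force: [-0.2, 0.1, -1.9]
gripper_width: 0.014
grasp_force: 107.6
```

```bash
cat > meas.py <<'E'
from h import *
import sys
np.set_printoptions(precision=4,suppress=True)
s=ctrl.get_state(); c=cam("wrist"); n=sys.argv[1]; save(c,n); pickle.dump((c,s),open(n+".pkl","wb"))
q=s["tcp_rot"]; Rm=R.from_quat([q[1],q[2],q[3],q[0]]).as_matrix(); W=cloud(c); T=(W-s["eef_pos"])@Rm
print("tcp",s["eef_pos"],"tx",Rm[:,0],"F",s["force"],"t",s["time"])
x,y,z=T[...,0],T[...,1],T[...,2]
m=(abs(y)<.008)&(x>.07)&(x<.13)&(z>-.03)&(z<-.01); print("rod xmax",x[m].max() if m.any() else None,"topz",np.median(z[m]) if m.any() else None)
m=(abs(y)<.014)&(x>.07)&(x<.13)&(z>.029)&(z<.039); print("foot",m.sum(),T[m].min(0) if m.any() else '',T[m].max(0) if m.any() else '')
tip=s["eef_pos"]+Rm@[.1045,0.0006,.0335]; print("tip",tip,"px",proj(c,tip))
Z=W[...,2]; post=W[(Z>.056)&(Z<.062)&(abs(W[...,1]+.037)<.015)&(abs(W[...,0]-.6213)<.015)]
if len(post): print("post",len(post),(post.min(0)+post.max(0))/2)
piv=np.array([.6374,.1473]); L=W[(Z>.038)&(Z<.054)&(W[...,0]>.57)&(W[...,0]<.68)&(W[...,1]<.035)&(W[...,1]>-.03)&(np.hypot(W[...,0]-.6213,W[...,1]+.037)>.012)]
if len(L)>30: print("link",len(L),np.median(L[:,2]),L.min(0),L.max(0),cv2.minAreaRect((L[:,:2]*1000).astype(np.float32)))
E
python3 meas.py wrist4
```

```text
tcp [ 0.6016 -0.0979  0.168 ] tx [0.134  0.991  0.0001] F [-0.1965  0.077  -1.8969] t 6.8
rod xmax 0.1060524434402564 topz -0.020469282835198492
foot 202 [ 0.0978 -0.0069  0.0322] [0.1084 0.0088 0.0379]
tip [0.6161 0.0056 0.1345] px [283.666   34.6372]
post 343 [ 0.6237 -0.0377  0.0581]
link 1409 0.04678941267623549 [ 0.5944 -0.018   0.0432] [0.642  0.035  0.0495] ((617.7462158203125, 10.744178771972656), (54.78837966918945, 41.875240325927734), 81.87821197509766)
```

View pics/wrist4.png

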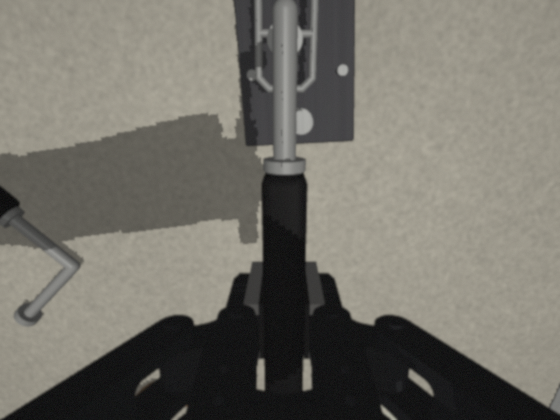

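The foot at px (284, 38) sits centred over the outer eye: tip (0.616, 0.004) against eye (0.6167, 0.0034). I'll lower it.

>>> arm_command([
  {"x":0,"y":0.015,"z":0.4,"rx":0,"ry":0,"rz":0,"claw":-1},
  {"x":0,"y":0,"z":0.4,"rx":0,"ry":0,"rz":0,"claw":-1},
  {"x":0,"y":0,"z":0.4,"rx":0,"ry":0,"rz":0,"claw":-1},
  {"x":0,"y":0,"z":0.4,"rx":0,"ry":0,"rz":0,"claw":-1},
  {"x":0,"y":0,"z":0.2,"rx":0,"ry":0,"rz":0,"claw":-1},
  {"x":0,"y":0,"z":0.2,"rx":0,"ry":0,"rz":0,"claw":-1},
  {"x":0,"y":0,"z":0,"rx":0,"ry":0,"rz":0,"claw":-1},
  {"x":0,"y":0,"z":0,"rx":0,"ry":0,"rz":0,"claw":-1},
])

```text
time: 7.65
eef_pos: [0.6043, -0.099, 0.0693]
tcp_rot: [0.0, 0.753, 0.658, 0.0]
force: [-0.7, -0.2, -2.3]
gripper_width: 0.0142
grasp_force: 107.7
```

```bash
python3 meas.py wrist5
```

```text
tcp [ 0.6043 -0.099   0.0693] tx [0.1354 0.9908 0.    ] F [-0.6807 -0.217  -2.2749] t 7.65
rod xmax 0.10608957407747287 topz -0.020468338369405897
foot 255 [ 0.07   -0.0069  0.029 ] [0.1086 0.0137 0.0389]
tip [0.6191 0.0045 0.0358] px [283.6681  34.6378]
post 890 [ 0.6237 -0.0378  0.0582]
link 2378 0.04685483929186225 [ 0.5945 -0.0182  0.0436] [0.6392 0.0189 0.0503] ((616.1873779296875, -0.24228668212890625), (33.02205276489258, 42.132110595703125), 82.26040649414062)
```

View pics/wrist5.png

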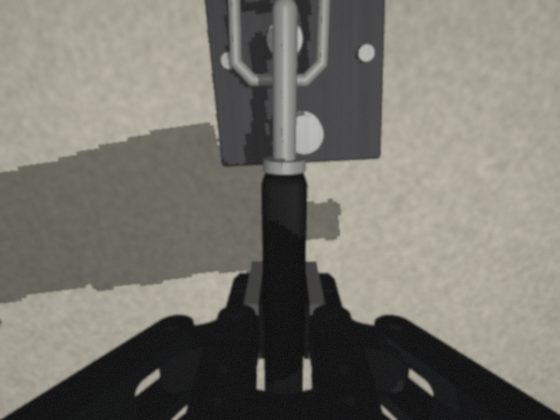

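The foot is inside the outer eye, at px (284, 38), and its face is below the wire. I'll pull until the rod bears on the wire, then lift clear of the head.

>>> arm_command([
  {"x":-0.1,"y":0,"z":0,"rx":0,"ry":0,"rz":0,"claw":-1},
  {"x":-0.1,"y":0,"z":0,"rx":0,"ry":0,"rz":0,"claw":-1},
  {"x":-0.1,"y":0,"z":0,"rx":0,"ry":0,"rz":0,"claw":-1},
  {"x":0,"y":0,"z":-0.2,"rx":0,"ry":0,"rz":0,"claw":-1},
  {"x":0,"y":0,"z":-0.25,"rx":0,"ry":0,"rz":0,"claw":-1},
  {"x":0,"y":0,"z":-0.25,"rx":0,"ry":0,"rz":0,"claw":-1},
  {"x":0,"y":0,"z":-0.25,"rx":0,"ry":0,"rz":0,"claw":-1},
  {"x":0,"y":0,"z":0,"rx":0,"ry":0,"rz":0,"claw":-1},
])

```text
time: 8.5
eef_pos: [0.6036, -0.1135, 0.1189]
tcp_rot: [0.002, 0.753, 0.658, 0.002]
force: [0.4, 2.3, -3.7]
gripper_width: 0.0141
grasp_force: 107.5
```

```bash
python3 meas.py wrist6
python3 - <<'E'
from h import *
a=cv2.imread("pics/wrist6.png")[0:200,150:420]
c=cam("side"); b=c["img"][170:290,150:312,::-1]
cv2.imwrite("pics/m6.png",np.hstack([cv2.resize(a,(405,300)),cv2.resize(b,(395,293))[:300] if 0 else cv2.resize(b,(395,300),interpolation=cv2.INTER_CUBIC)]))
E
```

```text
tcp [ 0.6036 -0.1135  0.1189] tx [0.1351 0.9908 0.0006] F [ 0.3735  2.3393 -3.6815] t 8.5
rod xmax 0.1060950520747445 topz -0.02034721681097515
foot 157 [ 0.101  -0.0069  0.0322] [0.1085 0.0084 0.0358]
tip [ 0.6185 -0.0101  0.0854] px [283.6687  34.6357]
post 377 [ 0.6252 -0.0378  0.0583]
```

View pics/m6.png

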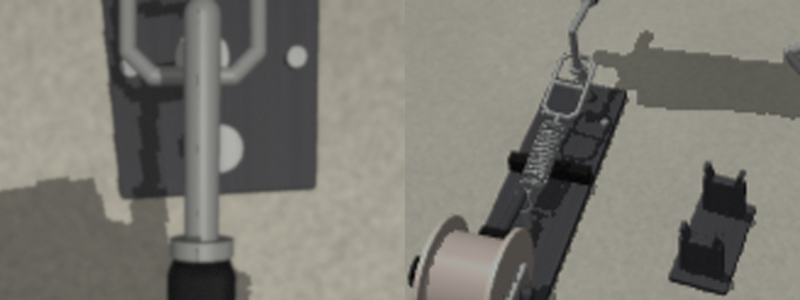

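The link is lifted on the foot with about 2 N of tension, clear of the post head at px (225, 150). I'll stretch it out over the post.

>>> arm_command([
  {"x":-0.2,"y":0.03,"z":0,"rx":0,"ry":0,"rz":0,"claw":-1},
  {"x":-0.2,"y":0.03,"z":0,"rx":0,"ry":0,"rz":0,"claw":-1},
  {"x":-0.2,"y":0.03,"z":0,"rx":0,"ry":0,"rz":0,"claw":-1},
  {"x":-0.2,"y":0.03,"z":0,"rx":0,"ry":0,"rz":0,"claw":-1},
  {"x":-0.2,"y":0.03,"z":0,"rx":0,"ry":0,"rz":0,"claw":-1},
  {"x":-0.2,"y":0.02,"z":0,"rx":0,"ry":0,"rz":0,"claw":-1},
  {"x":-0.2,"y":0,"z":0,"rx":0,"ry":0,"rz":0,"claw":-1},
  {"x":0,"y":0,"z":0,"rx":0,"ry":0,"rz":0,"claw":-1},
], newtons=120)

```text
time: 9.4
eef_pos: [0.6002, -0.1851, 0.1157]
tcp_rot: [-0.001, 0.754, 0.657, 0.0]
force: [1.2, 6.6, -3.8]
gripper_width: 0.0142
grasp_force: 118.3
```

```bash
python3 meas.py wrist7
python3 - <<'E'
from h import *
a=cv2.imread("pics/wrist7.png")[0:200,150:420]
c=cam("side"); b=c["img"][170:290,150:312,::-1]; d=cam("scene"); d=d["img"][220:300,230:392,::-1]
u=np.hstack([cv2.resize(a,(405,300)),cv2.resize(b,(395,300),interpolation=cv2.INTER_CUBIC)])
l=np.zeros((300,800,3),np.uint8); l[:,:600]=cv2.resize(d,(600,300),interpolation=cv2.INTER_CUBIC)
cv2.imwrite("pics/m7.png",np.vstack([u,l]))
E
```

```text
tcp [ 0.6002 -0.1851  0.1157] tx [0.1373 0.9905 0.0014] F [ 1.2222  6.6245 -3.8134] t 9.4
rod xmax 0.10610823956859947 topz -0.020650445787934818
foot 150 [ 0.1013 -0.0069  0.0323] [0.1088 0.0084 0.0354]
tip [ 0.6151 -0.0816  0.0823] px [283.6693  34.6413]
```

View pics/m7.png

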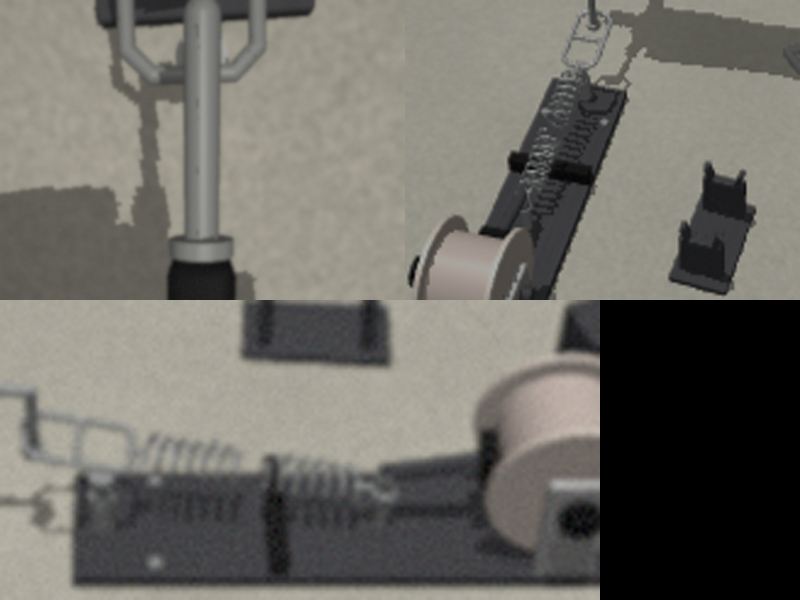

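The link is now past the post. I'll measure the inner eye against the post head in the side and scene depth before lowering.

```bash
cat > ov.py <<'E'
from h import *
import sys
np.set_printoptions(precision=4,suppress=True)
piv=np.array([.6374,.1473]);post=np.array([.6213,-.037]);s=ctrl.get_state();q=s["tcp_rot"];Rm=R.from_quat([q[1],q[2],q[3],q[0]]).as_matrix()
tip=s["eef_pos"]+Rm@[.103,0.0006,.0335]; w=tip+[0,0,.0025]
p3=np.append(piv,.045); d=w-p3; L=np.linalg.norm(d); ex=d/L; ey=np.cross([0,0,1],ex); ey/=np.linalg.norm(ey)
e=p3+ex*(L-.046); print("pred eye",e,"stretch",L-.156, "rel post",e[:2]-post)
out=[]
for n,(x0,x1,y0,y1) in dict(scene=(230,330,240,300),side=(180,255,165,240)).items():
    c=cam(n);W=cloud(c);k=6 if n=="scene" else 5.3
    im=cv2.resize(c["img"][y0:y1,x0:x1,::-1],None,fx=k,fy=k,interpolation=cv2.INTER_CUBIC)
    P=lambda p:tuple(int(t) for t in (proj(c,p)-[x0,y0])*k+k/2)
    for a in np.linspace(0,6.28,13): cv2.circle(im,P([post[0]+.008*np.cos(a),post[1]+.008*np.sin(a),.0585]),1,(0,0,255),-1)
    for xx in (-.0175,.0175,.0525): cv2.line(im,P(e+ex*xx+ey*.01),P(e+ex*xx-ey*.01),(0,255,0),1)
    Z=W[...,2]; m=(Z>.055)&(Z<.1)&(abs(W[...,0]-.62)<.04)&(W[...,1]<.0)&(W[...,1]>-.1)
    A=W[m]; pr=(A-p3)@ex; print(n,m.sum(),"n"); out.append(im)
h=max(i.shape[0] for i in out); out=[np.pad(i,((0,h-i.shape[0]),(0,0),(0,0))) for i in out]
o=np.hstack(out); f=min(1,800/o.shape[1]); cv2.imwrite("pics/"+sys.argv[1]+".png",cv2.resize(o,None,fx=f,fy=f))
E
python3 ov.py ov1
```

```text
pred eye [ 0.6195 -0.0357  0.0771] stretch 0.07666390860380257 rel post [-0.0018  0.0013]
scene 253 n
side 204 n
```

View pics/ov1.png

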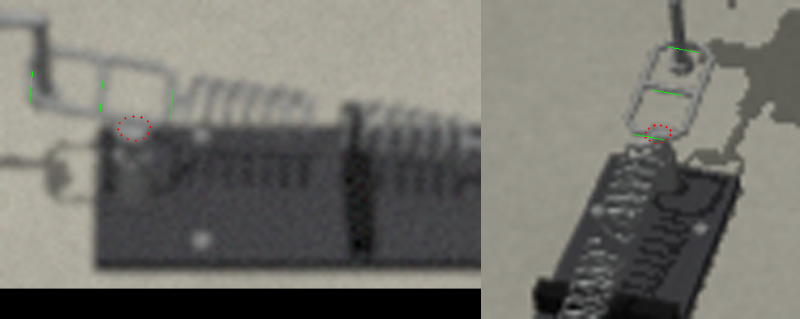

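Run:
```python
from h import *
np.set_printoptions(precision=4,suppress=True)
for n in ["wrist0","wrist1","wrist2","side0","scene0"]:
    c=pickle.load(open(n+".pkl","rb")); W=cloud(c);Z=W[...,2]
    m=(Z>.05)&(Z<.064)&(abs(W[...,0]-.62)<.025)&(W[...,1]<-.018)&(W[...,1]>-.06)
    P=W[m]; v,u=np.nonzero(m)
    if len(P): 
        t=P[P[:,2]>.0565] if (P[:,2]>.0565).sum()>3 else P
        print(n,len(P),np.median(P,0),(t.min(0)+t.max(0))/2,t.max(0)-t.min(0),"px",u.mean(),v.mean(),"exp",proj(c,[.6213,-.037,.0585]))
```

```text
wrist0 236 [ 0.6218 -0.0369  0.0584] [ 0.6213 -0.0375  0.0585] [0.015  0.0159 0.0039] px 279.47033898305085 226.76694915254237 exp [278.9829 226.9506]
wrist1 163 [ 0.6213 -0.0363  0.0584] [ 0.6213 -0.0373  0.0583] [0.0155 0.0155 0.0036] px 348.46625766871165 314.5276073619632 exp [348.5197 315.0862]
side0 29 [ 0.6206 -0.0357  0.0574] [ 0.6207 -0.0376  0.0586] [0.0148 0.0168 0.0036] px 221.55172413793105 196.41379310344828 exp [221.1952 196.0055]
scene0 36 [ 0.6229 -0.0384  0.0579] [ 0.6217 -0.0384  0.0592] [0.0154 0.0146 0.0049] px 256.9166666666667 266.77777777777777 exp [257.4794 266.1975]
```

All the views confirm the post position, and the predicted eye lies within 2 mm of its axis. I'll lower the eye over the head.

>>> arm_command([
  {"x":0,"y":0.03,"z":0.1,"rx":0,"ry":0,"rz":0,"claw":-1},
  {"x":0,"y":0,"z":0.2,"rx":0,"ry":0,"rz":0,"claw":-1},
  {"x":0,"y":0,"z":0.2,"rx":0,"ry":0,"rz":0,"claw":-1},
  {"x":0,"y":0,"z":0.2,"rx":0,"ry":0,"rz":0,"claw":-1},
  {"x":0,"y":0,"z":0.12,"rx":0,"ry":0,"rz":0,"claw":-1},
  {"x":0,"y":0,"z":0.08,"rx":0,"ry":0,"rz":0,"claw":-1},
  {"x":0,"y":0,"z":0,"rx":0,"ry":0,"rz":0,"claw":-1},
  {"x":0,"y":0,"z":0,"rx":0,"ry":0,"rz":0,"claw":-1},
])

```text
time: 10.45
eef_pos: [0.6024, -0.1828, 0.0707]
tcp_rot: [-0.001, 0.753, 0.658, 0.001]
force: [0.7, 6.6, -3.1]
gripper_width: 0.0138
grasp_force: 118.5
```

```bash
cat > lk.py <<'E'
from h import *
np.set_printoptions(precision=4,suppress=True)
s=ctrl.get_state();q=s["tcp_rot"];Rm=R.from_quat([q[1],q[2],q[3],q[0]]).as_matrix()
tip=s["eef_pos"]+Rm@[.103,0.0006,.0335]; print("tip",tip,"F",s["force"],"joints",s["joints"])
piv=np.array([.6374,.1473]);u=np.array([-.0870,-.9962]);n=np.array([u[1],-u[0]])
for nm in ["scene","side"]:
    W=cloud(cam(nm)); r=(W[...,:2]-piv)@u; l=(W[...,:2]-piv)@n; Z=W[...,2]
    for a in np.arange(.14,.26,.008):
        m=(r>a)&(r<a+.008)&(abs(l)<.03)&(Z>.033)&(Z<.1)
        if m.sum()>2: print(nm,round(a,3),m.sum(),"z",np.percentile(Z[m],[10,50,90]),"l",l[m].min(),l[m].max())
E
python3 lk.py
```

```text
tip [ 0.6168 -0.0807  0.0376] F [ 0.6682  6.6184 -3.1499] joints [ 0.3304  0.9083 -0.1967  1.6633  0.2717  0.5979 -0.1529]
scene 0.14 25 z [0.0374 0.05   0.0576] l -0.011928676658252384 0.015106205570703753
scene 0.148 19 z [0.0363 0.0436 0.0579] l -0.0049248131029725846 0.015845453515004694
scene 0.156 11 z [0.0422 0.0461 0.0485] l -0.010407913101801699 0.0062397988593859924
scene 0.164 29 z [0.0447 0.0472 0.0494] l -0.017687590545000045 0.0197391875055502
scene 0.172 19 z [0.0405 0.0479 0.0512] l -0.02021379388318098 0.022895915504562533
scene 0.18 41 z [0.0401 0.0497 0.0597] l -0.019348682763546936 0.024683701744339346
scene 0.188 42 z [0.0409 0.0488 0.0583] l -0.019570234870518545 0.02519130247079499
scene 0.196 34 z [0.0445 0.0476 0.0497] l -0.019104016944613365 0.024984167592218352
scene 0.204 12 z [0.0459 0.0472 0.0509] l -0.021195849867787907 0.022505635257652305
scene 0.212 16 z [0.044  0.0469 0.0493] l -0.01842113404509837 0.02434878393080128
scene 0.22 37 z [0.0376 0.0477 0.0788] l -0.01766261993773172 0.021551928456469516
scene 0.228 58 z [0.0467 0.0631 0.0909] l -0.01788
[... 834 characters left out ...]
01629520136207722 0.025052873628463534
side 0.196 17 z [0.0462 0.0485 0.0498] l -0.014584175165535965 0.02494784980566575
side 0.204 9 z [0.0459 0.047  0.0495] l -0.01736614397303795 0.024355430769118468
side 0.212 9 z [0.043  0.0489 0.0501] l -0.015316362044165132 0.02590517205425256
side 0.22 58 z [0.0376 0.0519 0.0844] l -0.015610658558334798 0.02514705154056308
side 0.228 32 z [0.0375 0.0491 0.0918] l -0.00902147560067864 0.019013741851649238
side 0.236 7 z [0.0714 0.0902 0.0942] l -0.0014999584535982983 0.0165880635465937
side 0.244 9 z [0.089  0.0913 0.0942] l -3.4504369312345354e-05 0.006982019348661027
side 0.252 6 z [0.0899 0.092  0.0934] l 0.0011845132703754114 0.007209264185264413
```

The link is level: wire tops at 47.5 mm and the post head is inside the inner eye. I'll ease it back until the crossbar bears on the neck and the foot is centred in the outer eye.

>>> arm_command([
  {"x":0.06,"y":0,"z":0,"rx":0,"ry":0,"rz":0,"claw":-1},
  {"x":0.08,"y":0,"z":0,"rx":0,"ry":0,"rz":0,"claw":-1},
  {"x":0.08,"y":0,"z":0,"rx":0,"ry":0,"rz":0,"claw":-1},
  {"x":0.08,"y":0,"z":0,"rx":0,"ry":0,"rz":0,"claw":-1},
  {"x":0.08,"y":0,"z":0,"rx":0,"ry":0,"rz":0,"claw":-1},
  {"x":0.02,"y":0,"z":0,"rx":0,"ry":0,"rz":0,"claw":-1},
  {"x":0,"y":0,"z":0,"rx":0,"ry":0,"rz":0,"claw":-1},
  {"x":0,"y":0,"z":0,"rx":0,"ry":0,"rz":0,"claw":-1},
])

```text
time: 11.35
eef_pos: [0.605, -0.1653, 0.0713]
tcp_rot: [0.0, 0.754, 0.657, -0.0]
force: [0.2, -0.7, -1.3]
gripper_width: 0.0141
grasp_force: 118.6
```

```bash
python3 lk.py | grep -v "0.14\|0.25"; python3 meas.py wrist8
python3 - <<'E'
from h import *
c,s=pickle.load(open("wrist8.pkl","rb")); W=cloud(c);Z=W[...,2]
piv=np.array([.6374,.1473]);u=np.array([-.0870,-.9962]);n=np.array([u[1],-u[0]]);r=(W[...,:2]-piv)@u; l=(W[...,:2]-piv)@n
m=(Z>.038)&(Z<.052)&(r<.25)&(r>.17)&(abs(l)<.04); print("outer edge r",np.percentile(r[m],[90,99.5,100]),"l",l[m].min(),l[m].max())
E
```

```text
tip [ 0.6196 -0.0634  0.0378] F [ 0.2117 -0.6963 -1.2843] joints [ 0.296   0.9042 -0.188   1.6725  0.2682  0.5901 -0.1817]
scene 0.156 23 z [0.0463 0.0486 0.0513] l -0.014051809917861197 0.017695348691017323
scene 0.164 17 z [0.0448 0.0478 0.0498] l -0.019491575677152734 0.025416549245457432
scene 0.172 20 z [0.0402 0.0472 0.0536] l -0.018991038411321177 0.025013438218701643
scene 0.18 44 z [0.038  0.0496 0.0583] l -0.01792994800411774 0.022008594623777508
scene 0.188 49 z [0.0422 0.049  0.0589] l -0.01920344315501187 0.02231172688697724
scene 0.196 14 z [0.0436 0.0479 0.0504] l -0.020947329156241895 0.02445261416426063
scene 0.204 39 z [0.0406 0.0533 0.092 ] l -0.017654687444451825 0.021866647371628474
scene 0.212 49 z [0.0407 0.0561 0.0909] l -0.019446574239687965 0.020058586646813932
scene 0.22 36 z [0.0462 0.0493 0.0923] l -0.018751070440073236 0.023484263518784153
scene 0.228 22 z [0.0479 0.0881 0.093 ] l -0.008789358257408428 0.01275753598788167
scene 0.244 11 z [0.0896 0.0915 0.0921] l -0.0039225056293891 0.004394389857555357
side 0.156 20 z [0.0449 0.0481 0.0489] l -0.0143778
[... 604 characters left out ...]
29411247978
side 0.22 20 z [0.0466 0.0492 0.0929] l -0.01390548272376481 0.02060567666341218
side 0.228 7 z [0.0482 0.0915 0.0948] l -0.0007197659562061346 0.007035091811000051
side 0.236 9 z [0.088  0.0906 0.0927] l -0.0011158612925520576 0.0065174311006820345
side 0.244 5 z [0.09   0.0917 0.0926] l -0.0004796417264151938 0.006879026460254952
tcp [ 0.605  -0.1652  0.0713] tx [ 0.1358  0.9907 -0.0004] F [-0.6776 -1.0086 -2.0582] t 11.45
rod xmax 0.10616793520409729 topz -0.020439521639732568
foot 203 [ 0.0978 -0.0069  0.0322] [0.1084 0.0084 0.0388]
tip [ 0.6198 -0.0618  0.0378] px [283.6684  34.6391]
outer edge r [0.22749705 0.22978665 0.23009943] l -0.018250295837186226 0.023776526121972386
```

The force is gone and the link's outer edge is at 230 mm from the pivot, which is the hooked value. I'll shift about 2.5 mm sideways to the eye's centre and lift the foot straight out.

>>> arm_command([
  {"x":0.02,"y":-0.05,"z":0,"rx":0,"ry":0,"rz":0,"claw":-1},
  {"x":0,"y":0,"z":-0.1,"rx":0,"ry":0,"rz":0,"claw":-1},
  {"x":0,"y":0,"z":-0.15,"rx":0,"ry":0,"rz":0,"claw":-1},
  {"x":0,"y":0,"z":-0.2,"rx":0,"ry":0,"rz":0,"claw":-1},
  {"x":0,"y":0,"z":-0.25,"rx":0,"ry":0,"rz":0,"claw":-1},
  {"x":0,"y":0,"z":-0.4,"rx":0,"ry":0,"rz":0,"claw":-1},
  {"x":0,"y":0,"z":-0.4,"rx":0,"ry":0,"rz":0,"claw":-1},
  {"x":0,"y":0,"z":-0.4,"rx":0,"ry":0,"rz":0,"claw":-1},
])

```text
time: 12.3
eef_pos: [0.6029, -0.1635, 0.1683]
tcp_rot: [0.0, 0.753, 0.657, 0.0]
force: [0.0, -0.0, -1.3]
gripper_width: 0.014
grasp_force: 118.6
```

```bash
python3 lk.py | grep "tip\|0.164\|0.18\|0.22\|0.212"; python3 meas.py wrist9
python3 - <<'E'
from h import *
c,s=pickle.load(open("wrist9.pkl","rb")); W=cloud(c);Z=W[...,2]
piv=np.array([.6374,.1473]);u=np.array([-.0870,-.9962]);n=np.array([u[1],-u[0]]);r=(W[...,:2]-piv)@u; l=(W[...,:2]-piv)@n
m=(Z>.038)&(Z<.052)&(r<.25)&(r>.195)&(abs(l)<.04); print("outer edge r",np.percentile(r[m],[90,99.5,100]),"l",l[m].min(),l[m].max(),np.median(Z[m]))
E
```

```text
tip [ 0.6175 -0.0616  0.1348] F [ 0.0386 -0.0436 -1.3208] joints [ 0.3169  0.7668 -0.228   1.6269  0.2266  0.7727 -0.148 ]
scene 0.164 18 z [0.046  0.0472 0.049 ] l -0.01790524532245798 0.023655588537653722
scene 0.172 19 z [0.0394 0.048  0.0552] l -0.018591963048942107 0.022232711689167222
scene 0.18 40 z [0.0394 0.05   0.0585] l -0.019096462277548 0.024219215508015025
scene 0.188 49 z [0.0448 0.0489 0.0581] l -0.02057962826564982 0.02319487193702751
scene 0.212 14 z [0.0458 0.0473 0.0503] l -0.018786865812657642 0.021125884666813723
scene 0.22 23 z [0.0458 0.0492 0.051 ] l -0.016061264975920277 0.02306819717849297
scene 0.228 9 z [0.045  0.0485 0.0497] l -0.009977904077691566 0.01861088970079222
side 0.164 10 z [0.0458 0.0481 0.0505] l -0.017745370577942655 0.023418828962454886
side 0.18 47 z [0.038  0.0476 0.0588] l -0.016503965507499198 0.024835232652186245
side 0.188 28 z [0.0404 0.0493 0.0577] l -0.01471916742023176 0.025081961187015823
side 0.196 6 z [0.0454 0.0474 0.0497] l -0.017441163296858367 0.025065012223244185
side 0.212 8 z [0.0468 0.0481 0.05  ] l -0.014355059449333681 0.024625395762716232
side 0.22 22 z [0.0456 0.0483 0.0511] l -0.016351697079868204 0.02407344790269019
side 0.228 3 z [0.0462 0.0468 0.048 ] l 0.0010275125951396229 0.015436704607823704
tcp [ 0.6052 -0.1638  0.1702] tx [ 0.1357  0.9908 -0.0003] F [ 0.2042 -0.6565 -2.8382] t 12.4
rod xmax 0.10614577294801704 topz -0.020394489789265936
foot 203 [ 0.0979 -0.0069  0.0322] [0.1085 0.0084 0.0365]
tip [ 0.6202 -0.0604  0.1367] px [283.6703  34.6358]
post 51 [ 0.6157 -0.0363  0.0588]
link 121 0.048065200361192995 [ 0.5987 -0.03    0.0457] [ 0.6409 -0.0228  0.0512] ((619.8262939453125, -28.953638076782227), (7.083523273468018, 41.61967849731445), 82.47708892822266)
outer edge r [0.22635585 0.22969582 0.22984073] l -0.018351164189822678 0.0236792329019602 0.04864848076670389
```

The eye is hooked: level, outer edge at 230 mm, foot out. Now back to above the stand.

>>> arm_command([
  {"x":0,"y":-0.4,"z":0,"rx":0,"ry":0,"rz":0,"claw":-1},
  {"x":0.4,"y":-0.6,"z":0,"rx":0,"ry":0,"rz":0,"claw":-1},
  {"x":0.6,"y":-0.6,"z":0,"rx":0,"ry":0,"rz":0,"claw":-1},
  {"x":0.6,"y":-0.6,"z":0,"rx":0,"ry":0,"rz":0,"claw":-1},
  {"x":0.6,"y":-0.6,"z":0,"rx":0,"ry":0,"rz":0,"claw":-1},
  {"x":0.6,"y":-0.6,"z":0,"rx":0,"ry":0,"rz":0,"claw":-1},
  {"x":0.6,"y":-0.5,"z":0,"rx":0,"ry":0,"rz":0,"claw":-1},
  {"x":0.6,"y":0,"z":0,"rx":0,"ry":0,"rz":0,"claw":-1},
])

```text
time: 13.25
eef_pos: [0.4312, 0.0616, 0.1656]
tcp_rot: [-0.002, 0.753, 0.658, -0.003]
force: [1.2, -0.9, -2.9]
gripper_width: 0.014
grasp_force: 118.9
```

>>> arm_command([
  {"x":0.6,"y":0,"z":0,"rx":0,"ry":0,"rz":0,"claw":-1},
  {"x":0.5,"y":0,"z":0,"rx":0,"ry":0,"rz":0,"claw":-1},
  {"x":0.34,"y":0,"z":0,"rx":0,"ry":0,"rz":0,"claw":-1},
  {"x":0,"y":0,"z":0,"rx":0,"ry":0,"rz":0,"claw":-1},
  {"x":0,"y":0,"z":0,"rx":0,"ry":0,"rz":0,"claw":-1},
  {"x":0,"y":0,"z":0,"rx":0,"ry":0,"rz":0,"claw":-1},
])

```text
time: 13.85
eef_pos: [0.4458, 0.1308, 0.166]
tcp_rot: [0.0, 0.754, 0.657, -0.001]
force: [-1.1, -0.1, -1.9]
gripper_width: 0.0141
grasp_force: 118.8
```

Run:
```python
from h import *
np.set_printoptions(precision=4,suppress=True)
s=ctrl.get_state(); q=s["tcp_rot"];Rm=R.from_quat([q[1],q[2],q[3],q[0]]).as_matrix(); d=np.array([.4492,.1321,.0])-s["eef_pos"]
print(s["eef_pos"],Rm[:,0],"tool shift mm",1000*Rm.T@d,s["time"],"yaw",np.degrees(np.arctan2(Rm[1,0],Rm[0,0])))
W=cloud(cam("wrist"));T=(W-s["eef_pos"])@Rm; m=(abs(T[...,1])<.01)&(T[...,0]>.025)&(T[...,0]<.05)&(T[...,2]>-.03)&(T[...,2]<-.02);print("handle top",np.median(T[m],0))
```

```text
[0.4458 0.1308 0.166 ] [ 0.1372  0.9905 -0.0017] tool shift mm [  2.0287   3.4157 165.9456] 13.85 yaw 82.11404732640908
handle top [ 0.0382  0.0006 -0.026 ]
```

>>> arm_command([
  {"x":0.04,"y":0.06,"z":0,"rx":0,"ry":0,"rz":0,"claw":-1},
  {"x":0,"y":0,"z":0.5,"rx":0,"ry":0,"rz":0,"claw":-1},
  {"x":0,"y":0,"z":0.5,"rx":0,"ry":0,"rz":0,"claw":-1},
  {"x":0,"y":0,"z":0.4,"rx":0,"ry":0,"rz":0,"claw":-1},
  {"x":0,"y":0,"z":0.3,"rx":0,"ry":0,"rz":0,"claw":-1},
  {"x":0,"y":0,"z":0,"rx":0,"ry":0,"rz":0,"claw":-1},
  {"x":0,"y":0,"z":0,"rx":0,"ry":0,"rz":0,"claw":-1},
  {"x":0,"y":0,"z":0,"rx":0,"ry":0,"rz":0,"claw":-1},
])

```text
time: 14.7
eef_pos: [0.4503, 0.1341, 0.0821]
tcp_rot: [0.0, 0.754, 0.657, 0.001]
force: [0.4, -0.1, -2.3]
gripper_width: 0.0139
grasp_force: 118.9
```

>>> arm_command([
  {"x":-0.02,"y":-0.02,"z":0.2,"rx":0,"ry":0,"rz":0,"claw":-1},
  {"x":0,"y":0,"z":0.2,"rx":0,"ry":0,"rz":0,"claw":-1},
  {"x":0,"y":0,"z":0.12,"rx":0,"ry":0,"rz":0,"claw":-1},
  {"x":0,"y":0,"z":0.08,"rx":0,"ry":0,"rz":0,"claw":-1},
  {"x":0,"y":0,"z":0,"rx":0,"ry":0,"rz":0,"claw":-1},
  {"x":0,"y":0,"z":0,"rx":0,"ry":0,"rz":0,"claw":-1},
])

```text
time: 15.3
eef_pos: [0.4485, 0.1332, 0.0512]
tcp_rot: [0.0, 0.753, 0.658, -0.0]
force: [-0.2, 0.0, -1.5]
gripper_width: 0.0138
grasp_force: 118.9
```

>>> arm_command([
  {"x":0,"y":0,"z":0.04,"rx":0,"ry":0,"rz":0,"claw":-1},
  {"x":0,"y":0,"z":0,"rx":0,"ry":0,"rz":0,"claw":-1},
  {"x":0,"y":0,"z":0,"rx":0,"ry":0,"rz":0,"claw":0},
  {"x":0,"y":0,"z":0,"rx":0,"ry":0,"rz":0,"claw":1},
  {"x":0,"y":0,"z":0,"rx":0,"ry":0,"rz":0,"claw":1},
  {"x":0,"y":0,"z":0,"rx":0,"ry":0,"rz":0,"claw":1},
  {"x":0,"y":0,"z":0,"rx":0,"ry":0,"rz":0,"claw":1},
  {"x":0,"y":0,"z":0,"rx":0,"ry":0,"rz":0,"claw":1},
])

```text
time: 16.1
eef_pos: [0.4485, 0.1332, 0.0493]
tcp_rot: [0.0, 0.753, 0.657, 0.0]
force: [0.6, 0.1, 0.4]
gripper_width: 0.0852
grasp_force: 0.0
```

>>> arm_command([
  {"x":0,"y":0,"z":-0.2,"rx":0,"ry":0,"rz":0,"claw":1},
  {"x":0,"y":0,"z":-0.4,"rx":0,"ry":0,"rz":0,"claw":1},
  {"x":0,"y":0,"z":-0.5,"rx":0,"ry":0,"rz":0,"claw":1},
  {"x":0,"y":0,"z":-0.5,"rx":0,"ry":0,"rz":0,"claw":1},
  {"x":0,"y":0,"z":-0.5,"rx":0,"ry":0,"rz":0,"claw":1},
  {"x":0,"y":0,"z":-0.2,"rx":0,"ry":0,"rz":0,"claw":1},
  {"x":0,"y":0,"z":0,"rx":0,"ry":0,"rz":0,"claw":1},
  {"x":0,"y":0,"z":0,"rx":0,"ry":0,"rz":0,"claw":1},
])

```text
time: 16.9
eef_pos: [0.4482, 0.133, 0.1639]
tcp_rot: [-0.0, 0.753, 0.657, -0.0]
force: [0.7, -0.3, 0.0]
gripper_width: 0.0853
grasp_force: 0.0
```

```bash
python3 - <<'E'
from h import *
np.set_printoptions(precision=4,suppress=True)
def st(c):
    W=cloud(c); g=c["img"].max(-1); z=W[...,2]; x,y=W[...,0],W[...,1]
    m=(z>.0735)&(z<.09)&(abs(x-.45)<.05)&(y>.06)&(y<.26)&(g<60); P=W[m]
    u=np.array([.136,.991]);n=np.array([.991,-.136]);a=(P[:,:2]-[.451,.131])@u; b=(P[:,:2]-[.451,.131])@n
    k=abs(b)<.012; v=np.polyfit(a[k],P[k,2],1); w=np.polyfit(a[k],b[k],1)
    return len(P),"along",np.percentile(a[k],[1,99]),"mid b",w,"topz",np.median(P[k,2]),"pitch",v[0]
print("before",st(pickle.load(open("wrist2.pkl","rb"))))
c=cam("wrist"); save(c,"wr10"); print("now",st(c)); s=ctrl.get_state(); print(s["eef_pos"],s["force"],s["time"])
E
python3 lk.py | grep "0.18\|0.22"
```

```text
before (3740, 'along', array([-0.0519,  0.0523]), 'mid b', array([ 0.0183, -0.0029]), 'topz', np.float64(0.07559277108774799), 'pitch', np.float64(-0.0015562592365014048))
now (3399, 'along', array([-0.0506,  0.0532]), 'mid b', array([ 0.0028, -0.0021]), 'topz', np.float64(0.07560144648416126), 'pitch', np.float64(-0.0016615461201293015))
[0.4479 0.1329 0.1635] [ 0.2832 -0.0581  0.0748] 16.95
scene 0.172 20 z [0.0404 0.0482 0.0522] l -0.02001975073384649 0.024820744174542855
scene 0.18 41 z [0.0416 0.0505 0.0587] l -0.02073057774250618 0.022746779944892024
scene 0.188 48 z [0.0435 0.0489 0.059 ] l -0.02030820726223012 0.022799650505967457
scene 0.196 15 z [0.0451 0.048  0.05  ] l -0.01862941839671855 0.023308227567972618
scene 0.204 12 z [0.0437 0.0491 0.051 ] l -0.01768142503687235 0.021596318702220563
scene 0.22 23 z [0.0471 0.0489 0.0518] l -0.015901261369463748 0.02203471321919705
scene 0.228 9 z [0.0466 0.0483 0.0505] l -0.010633713307085612 0.014478070361686824
side 0.14 17 z [0.0385 0.0482 0.0583] l -0.007277353460422308 0.015913924380550306
side 0.164 8 z [0.0456 0.0479 0.0493] l -0.017734082295255648 0.024532079347682385
side 0.18 41 z [0.0386 0.0476 0.0593] l -0.016114855351947857 0.02496419117860435
side 0.188 29 z [0.0405 0.0487 0.0573] l -0.014415833552003984 0.024215843365372473
side 0.22 21 z [0.045  0.0475 0.0499] l -0.016455829683552886 0.023207327359230534
side 0.228 4 z [0.0443 0.0474 0.0479] l -0.004649551135180397 0.004251547563568705
```

The puller lies where it was, within 2 mm and level, and the link is hooked. I'm handing in the job.

```bash
python3 -c "
from plant import ctrl
print(ctrl.close_job())"
```

```text
the job is handed in; nothing more can be done
None
```

The spring's inner eye is hooked under the anchor post's head, the puller is back in its stand, and the job is handed in; no verdict came back, and I viewed 12 pictures, two over the limit of 10.

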